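# Slot the compass case into the row on the wall-desk

### The arm

A 6-joint arm with a two-finger parallel gripper is mounted at the origin on the work surface. World frame = base frame: x ahead of the robot, y to its left, z up, the work surface at z = 0. Lengths are in m, angles in degrees, forces in N, time in s.
With the tool pointing down it reaches from about 0.25 to 0.775 m from the base axis. Payload 4 kg.
Tool frame: the origin (TCP) lies on the centre line of the jaws, within the pads' length; the fingertips stand 11 mm ahead of it and the grasp point (between the pads) lies 8 mm behind it; z points along the fingers, y is the line along which they close (so a half turn about z gives the same grasp; the last joint's range is limited). The gripper opens to 94 mm and grips with 3 to 60 N. Pads are 16 mm wide; open, the fingers measure 119 mm over their backs; the gripper's body (75 mm by 177 mm) begins 78 mm behind the grasp point.
Start: joints at [-76.954, 4.996, 78.535, -0, 96.463, -5.907], TCP at [0.179, -0.52, 0.217] pointing down, gripper open.
Joint ranges: [-177.83, 177.83], [-43.37, 116.18], [15.69, 146.23], [-61.86, 241.86], [9.47, 152.12], [-147.06, 147.06]. Speed limits (degrees/s): [159.86, 159.86, 180, 180, 180, 180].

### API

Orientations are given as a 3x3 rotation matrix whose columns are the frame's x, y, z axes.
In Python, from workcell import env gives the robot as it stands.
- The arm moves only by the tool play_rows, never from a script. Its argument "moves" is a list that holds one entry, the list of rows, each a list of 5 numbers: the shift along the tool's x, y, z in mm, then the turn about the tool's z in degrees, then the closure, from -1 (fully open) to 1 (shut). In form: [[[tx, ty, tz, yaw, grip], ...]]. A call has 1 to 20 rows; each row shifts and turns the commanded pose from where the row before left it, along the tool's axes as they then stand; what a row does not reach is not made up. A row lasts 1/8 s, in which the tool goes at most 62.5 mm and 10.7 degrees, less where a joint would pass 70% of its speed; a pose out of reach is approached as far as the arm can. A call with a gripper value outside its range is refused whole. The fingers move at their own pace and stop on an object; the grip force is fixed at half the most. Time passes only in rows, so rows that do not move let the fingers close. It gives the time, the measured TCP pose, the force, the opening and the grip force at its end, in the units of the state.
- env.sense(): the state, without advancing time (a new reading comes with each control period).
- env.capture(name): name is "scene" or "top" or "wrist"; returns a dict with "pixels" (420x560x3 uint8, red, green, blue), "depth" (420x560 float32, m along the optical axis (not along the pixel's ray), 0 where there is no reading), "fx", "fy", "cx", "cy" (pixels), "world_from_camera" (4x4, takes a point from camera to world coordinates). Camera axes: x right, y up, looking along -z (the intrinsics and any distortion apply to the point x, -y, -z); pixel columns grow to the right and rows downward; lengths in m; the calibration is good to about 2 mm. The wrist camera is an equidistant fisheye: a pixel r from the principal point sees the ray r / f radians off the axis. A picture is of the moment at which its call begins.
- env.job_done(): hands the job in; it is judged then, once.
The state is a dict: "t": time; "qpos": joint angles; "joint_velocities": joint speeds; "tau": joint torques, N m; "eef_pos": TCP position; "eef_rot": TCP orientation; "force": force on the tool from outside, world axes, zero at the start; "torque": the same for the moment, N m; "opening": finger opening in m; "grip_force": force on a finger pad.
Only numpy, scipy, OpenCV 4.12 (cv2) and the standard library are available. Lean on these libraries where they do the work, as an engineer would, in place of code of your own. Each camera call takes 0.05 s, during which the arm holds its last target. There are 200 camera calls.

### The job

On the cork runner the red sharpener, the steel tiffin and the wooden pen stand stand in a tight row. Slide the tiffin and the pen stand apart along the row (do not lift or tip them, and leave the sharpener where it is) and stand the grey aluminium compass case upright, as it stands now, in the gap between those two, in line and square with them. Keep the row together: no more than about 3 cm of air on either side of the case.

Things in the scene. Friction and masses are not known exactly. Their poses are not given: they have to be found in the camera images.
- case_center (a point): Centre of the loose grey aluminium compass case, a closed box standing upright on the bare desk left or right of the middle, nearer the robot than the row (an orange stapler lies on the other side): 52 mm along its x, 28 mm thick along y, 70 mm tall; this point is 35 mm above its underside; best gripped over its 52 mm in the upper half. About 0.12 kg, alike either way round.
- tiffin_center (a point): Centre of the loose stainless steel tiffin (closed lunch box): 54 mm deep along its x (across the row, away from the robot), 90 mm wide along its y (along the row), 58 mm tall; this point is 29 mm above its underside. About 0.3 kg. Free space before and behind it, to grip it over its depth. The cork runner under the row is fixed, 2 mm thick, 110 x 420 mm.
- stand_center (a point): Centre of the loose wooden pen stand, a solid block 54 mm deep along its x (across the row, away from the robot), 90 mm wide along its y, 62 mm tall; four pencil stubs along its middle reach 72 mm above its underside; this point is 31 mm above its underside. About 0.28 kg. Free space before and behind it, to grip it over its depth.
- sharpener_center (a point): Centre of the red plastic sharpener closing the left (+y) end of the row; stays put. Block 72 mm deep along x, 50 mm wide along y, 62 mm tall; this point is 31 mm above its underside. After it come tiffin and pen stand in either order, all within 3 mm of touching; past the far one over 80 mm of runner is free. The row runs left to right, turned up to 12 degrees.
There are look-alikes about, which are no part of the job. What is shaped like the part that bears case_center but green is not meant. There is more than one size of the part that bears stand_center; the job needs the smaller.

How it is judged (in metres and radians):
At the end, for the whole second after the job is handed in: Case upright (7 deg) on the runner between tiffin and pen stand, within 22 mm of their line, square to 15 deg, under 93 mm centre to centre from each (about 3 cm of air); those two upright, down, over 115 mm apart; sharpener within 20 mm of its start (x of case_center in the frame of tiffin_center between -0.022 and 0.022 m and horizontal distance between case_center and tiffin_center below 0.093 m and angle between the x axis of case_center and the x axis of tiffin_center, either way round below 0.26 rad and x of case_center in the frame of stand_center between -0.022 and 0.022 m and horizontal distance between case_center and stand_center below 0.093 m and angle between the x axis of case_center and the x axis of stand_center, either way round below 0.26 rad and horizontal distance between tiffin_center and stand_center above 0.115 m and height (world z) of case_center between 0.031 and 0.043 m and height (world z) of tiffin_center below 0.037 m and height (world z) of stand_center below 0.039 m and angle between each of case_center, tiffin_center, stand_center's own z axis and vertical below 0.12 rad and distance of sharpener_center from where it was at the start of the episode below 0.02 m); the robot touches nothing.
It fails at once if the tiffin or the pen stand is lifted over 20 mm (height (world z) of tiffin_center above 0.051 m or height (world z) of stand_center above 0.053 m).
It fails at once if the tiffin or the pen stand is tipped over 20 degrees (angle between any of tiffin_center, stand_center's own z axis and vertical above 0.35 rad).
It fails at once if the sharpener is moved over 20 mm (distance of sharpener_center from where it was at the start of the episode above 0.02 m).
It also fails if it takes over 51 s, if anything falls off the work surface, if the arm or the gripper's body presses on something with over 40 N, if the wrist force passes 120 N, or if a joint passes its speed limit or range.

## Working session

There is one attempt and no reset: what is moved stays moved. The work goes in short steps, Python scripts to look and compute and a tool call to move; the robot and the scene stay as the last step left them, time stands still between calls to the robot, and variables do not carry over. Pictures are saved under pics/ and viewed, at most 10 in all, crops included, and the job is handed in when it is done.

Besides the shell and the picture viewer there is one more tool, called after "Request:" by a JSON object that holds its "fn" and its "kwargs", one argument or row to a line. play_rows: Moves the arm, as the interface text tells. Its arguments: {"type":"object","properties":{"moves":{"type":"array"}},"required":["moves"]}

```bash
mkdir -p pics; cat > h.py <<'E'
import numpy as np,cv2
from workcell import env
def cap(n,f):
    c=env.capture(n); cv2.imwrite('pics/%s.png'%f,c['pixels'][:,:,::-1]); np.savez('pics/%s.npz'%f,**c); return c
def pts(c):
    h,w=c['depth'].shape; v,u=np.mgrid[:h,:w]; d=c['depth']
    P=np.stack([(u-c['cx'])/c['fx']*d,-(v-c['cy'])/c['fy']*d,-d,np.ones_like(d)],-1)
    return (P@c['world_from_camera'].T)[...,:3]
E
python3 - <<'E'
from h import *
a=cap('top','top1');b=cap('scene','scene1')
print(a['world_from_camera'],a['fx'],b['world_from_camera']);print((a['depth']>0).mean())
E
```

```text
[[-0.19117293  0.95931419 -0.20777198  0.39243318]
 [-0.98155008 -0.18608209  0.04396461 -0.01213562]
 [ 0.00351323  0.21234345  0.97718878  0.85903419]
 [ 0.          0.          0.          1.        ]] 463.23080277267695 [[-0.67296637 -0.4818557   0.56118745  1.20125551]
 [ 0.73947853 -0.42088473  0.52538323  0.59837668]
 [-0.01696367  0.76855132  0.63956321  0.80159137]
 [ 0.          0.          0.          1.        ]]
0.9958715986394557
```

View pics/top1.png

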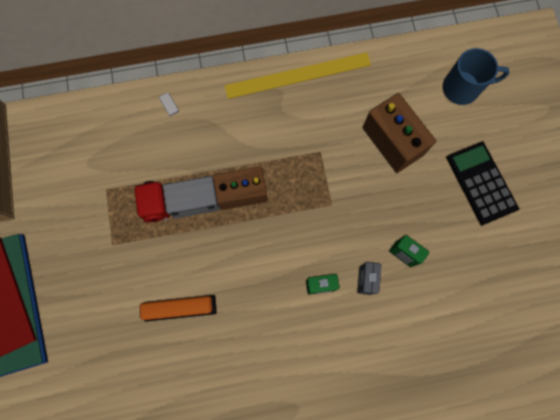

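View pics/scene1.png

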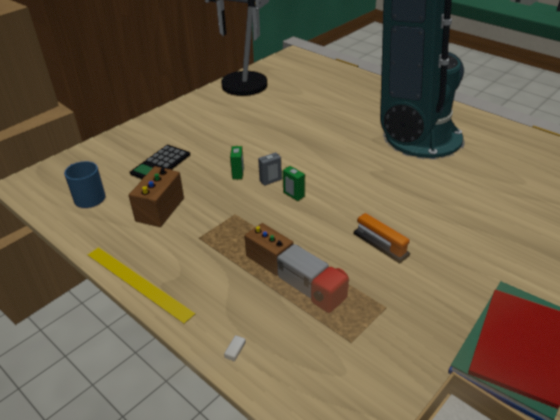

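The top view shows the row with the sharpener at (150,200), tiffin (190,195) and stand (240,187). The grey case is at (370,278) between two green look-alikes, and the stapler is at (178,307). Next I'll measure the top faces from depth.

```bash
cat >> h.py <<'E'
def box(c,P,reg,zlo,zhi,sel=None):
    u0,u1,v0,v1=reg; m=np.zeros(P.shape[:2],bool); m[v0:v1,u0:u1]=1
    m&=(P[...,2]>zlo)&(P[...,2]<zhi)
    if sel is not None: m&=sel
    m=cv2.morphologyEx(m.astype(np.uint8),cv2.MORPH_OPEN,np.ones((3,3)))>0
    q=P[m]; r=cv2.minAreaRect((q[:,:2]*1000).astype(np.float32))
    return np.round(r[0],1),np.round(r[1],1),round(r[2],1),round(float(np.median(q[:,2])),4),m.sum()
E
python3 - <<'E'
from h import *
c=dict(np.load('pics/top1.npz'));P=pts(c)
im=c['pixels'].astype(int);R,G,B=im[...,0],im[...,1],im[...,2]
grey=(abs(R-G)<25)&(abs(B-G)<30); red=(R>2*G)&(R>90)
print('desk',[np.round(P[v,u],4) for u,v in((300,350),(300,200),(100,120))])
print('case',box(c,P,(350,390,255,300),.06,.08,grey))
print('caseall',box(c,P,(350,390,255,300),.06,.08))
print('tif',box(c,P,(160,220,170,220),.053,.066,grey))
print('stand',box(c,P,(212,272,160,212),.058,.07,(R>G+15)))
print('red',box(c,P,(130,170,175,225),.057,.07,red))
print('row',box(c,P,(125,275,160,225),.05,.08))
print('greenL',box(c,P,(300,345,265,300),.06,.08))
print('greenR',box(c,P,(388,435,230,270),.06,.08))
print('stapler',box(c,P,(130,225,290,325),.015,.08))
m=((R+G+B)>0); 
run=(abs(P[...,2]-.002)<.01)
# runner by corners
for u,v in((107,190),(115,241),(324,154),(330,205)): print(np.round(P[v,u],3))
s=env.sense();print(s['eef_pos'],s['eef_rot'],s['opening'])
E
```

```text
desk [array([ 0.323 , -0.0367, -0.0011]), array([ 5.929e-01, -9.170e-02,  1.000e-04]), array([ 0.8289,  0.2651, -0.0012])]
case (array([ 422.7, -178.1]), array([28.4, 52. ]), 72.3, 0.0694, np.int64(508))
caseall (array([ 422.7, -178.1]), array([28.4, 52. ]), 72.3, 0.0694, np.int64(508))
tif (array([628.9, 104.6]), array([92.4, 56.7]), 89.5, 0.0595, np.int64(1505))
stand (array([628.6,  14.4]), array([89.4, 54.8]), 89.6, 0.0635, np.int64(1317))
red (array([629., 178.]), array([47.6, 62.4]), 89.7, 0.0632, np.int64(827))
row (array([633.4,  86.4]), array([233.3,  72.4]), 89.6, 0.0619, np.int64(4052))
greenL (array([429.2, -95. ]), array([51.8, 28.1]), 86.4, 0.0696, np.int64(509))
greenR (array([ 456.5, -259.2]), array([52.4, 29. ]), 43.0, 0.0693, np.int64(516))
stapler (array([438.1, 161.6]), array([124.3,  30. ]), 84.9, 0.0494, np.int64(1271))
[0.682 0.267 0.002]
[0.581 0.263 0.002]
[ 0.674 -0.156  0.001]
[ 0.573 -0.146 -0.002]
[ 0.17853059 -0.51973122  0.21544453] [[ 9.45794186e-01  3.24766335e-01 -4.29398912e-04]
 [ 3.24766552e-01 -9.45792315e-01  1.89281012e-03]
 [ 2.08598816e-04 -1.92966322e-03 -9.99998116e-01]] 0.09398594045650172
```

Request:
{"fn": "play_rows", "kwargs": {
  "moves": [
    [[0,0,0,-10.1,-1],[0,0,0,-10.1,-1],[0,0,0,-10.1,-1],[0,0,0,-10.1,-1],[0,0,0,-10.1,-1],[0,0,0,-10.1,-1],[0,0,0,-10,-1],[0,0,0,0,-1]]
  ]
}}

```text
t: 1.1
eef_pos: [0.1786, -0.5199, 0.2159]
eef_rot: [[0.01, 1.0, -0.0], [1.0, -0.01, 0.001], [0.001, -0.0, -1.0]]
force: [0.4, -0.8, 0.3]
opening: 0.0939
grip_force: 0.0
```

Request:
{"fn": "play_rows", "kwargs": {
  "moves": [
    [[41.5,34.2,0,0,-1],[41.5,34.2,0,0,-1],[41.5,34.2,0,0,-1],[41.5,34.2,0,0,-1],[41.5,34.2,0,0,-1],[41.5,34.2,0,0,-1],[41.5,34.2,0,0,-1],[41.5,34.2,0,0,-1],[41.5,34.2,0,0,-1],[41.5,34.2,0,0,-1],[41.5,34.2,0,0,-1],[41.5,34.2,0,0,-1],[41.5,34.2,0,0,-1],[0,0,0,0,-1],[0,0,0,0,-1]]
  ]
}}

```text
t: 2.98
eef_pos: [0.627, 0.0155, 0.2159]
eef_rot: [[0.009, 1.0, -0.001], [1.0, -0.009, -0.001], [-0.001, -0.001, -1.0]]
force: [0.1, -0.1, -0.7]
opening: 0.0938
grip_force: 0.0
```

Before descending, I'll take a quick close look with the wrist camera.

```bash
python3 - <<'E'
from h import *
cap('wrist','w1')
E
```

```text
(no output)
```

View pics/w1.png

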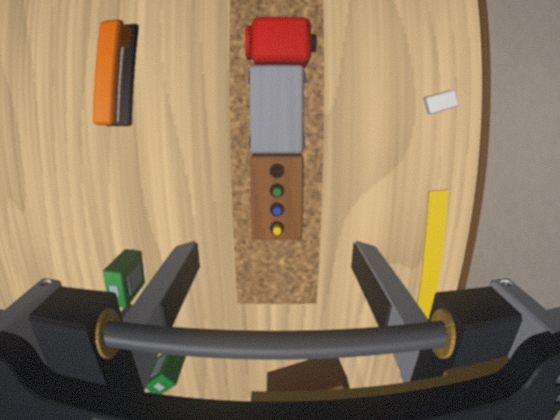

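The stand at (276,195) lies midway between the fingertips at (198,245) and (353,245), and it is square to them. I'll descend, grip and slide it 60 mm.

Request:
{"fn": "play_rows", "kwargs": {
  "moves": [
    [[0,1,35,0,-1],[0,0,45,0,-1],[0,0,45,0,-1],[0,0,35,0,-1],[0,0,20,0,-1],[0,0,8,0,-1],[0,0,0,0,-1],[0,0,0,0,1],[0,0,0,0,1],[0,0,0,0,1],[0,0,0,0,1],[0,0,0,0,1],[0,0,0,0,1]]
  ]
}}

```text
t: 4.65
eef_pos: [0.6285, 0.0159, 0.0286]
eef_rot: [[0.008, 1.0, 0.0], [1.0, -0.008, -0.0], [-0.0, 0.0, -1.0]]
force: [0.2, 0.8, 0.8]
opening: 0.0541
grip_force: 30.0
```

Request:
{"fn": "play_rows", "kwargs": {
  "moves": [
    [[-5,0,0,0,1],[-8,0,0,0,1],[-8,0,0,0,1],[-8,0,0,0,1],[-8,0,0,0,1],[-8,0,0,0,1],[-8,0,0,0,1],[-5,0,0,0,1],[-2,0,0,0,1],[0,0,0,0,1],[0,0,0,0,1],[0,0,0,0,-1],[0,0,0,0,-1],[0,0,0,0,-1],[0,0,0,0,-1],[0,0,0,0,-1]]
  ]
}}

```text
t: 6.65
eef_pos: [0.6279, -0.0442, 0.0284]
eef_rot: [[0.008, 1.0, -0.0], [1.0, -0.008, -0.0], [-0.0, -0.0, -1.0]]
force: [0.4, -0.8, -0.4]
opening: 0.0934
grip_force: 0.0
```

Request:
{"fn": "play_rows", "kwargs": {
  "moves": [
    [[0,0,-20,0,-1],[0,0,-40,0,-1],[0,0,-45,0,-1],[0,0,-45,0,-1],[0,0,-35,0,-1],[0,0,0,0,-1]]
  ]
}}

```text
t: 7.4
eef_pos: [0.63, -0.0445, 0.2197]
eef_rot: [[0.008, 1.0, 0.01], [1.0, -0.008, -0.002], [-0.002, 0.01, -1.0]]
force: [0.5, -0.0, 0.4]
opening: 0.0941
grip_force: 0.0
```

Request:
{"fn": "play_rows", "kwargs": {
  "moves": [
    [[-27,-41,0,0,-1],[-27,-41,0,0,-1],[-27,-41,0,0,-1],[-27,-41,0,0,-1],[-27,-41,0,0,-1],[0,0,0,8.6,-1],[0,0,0,8.6,-1],[0,0,0,0,-1],[0,0,0,0,-1]]
  ]
}}

```text
t: 8.52
eef_pos: [0.4217, -0.1773, 0.2128]
eef_rot: [[0.301, 0.954, -0.001], [0.954, -0.301, 0.001], [0.0, -0.001, -1.0]]
force: [0.6, -1.0, 1.0]
opening: 0.0941
grip_force: 0.0
```

```bash
python3 - <<'E'
from h import *
cap('wrist','w2')
c=cap('top','top2');P=pts(c)
im=c['pixels'].astype(int);R,G,B=im[...,0],im[...,1],im[...,2]
grey=(abs(R-G)<25)&(abs(B-G)<30); red=(R>2*G)&(R>90)
print('tif',box(c,P,(160,220,170,220),.053,.066,grey))
print('stand',box(c,P,(235,310,150,212),.058,.07,(R>G+15)))
print('red',box(c,P,(130,170,175,225),.057,.07,red))
E
```

```text
tif (array([629., 106.]), array([56.6, 90.2]), 0.3, 0.0595, np.int64(1491))
stand (array([628. , -45.9]), array([90.1, 54.7]), 89.4, 0.0634, np.int64(1314))
red (array([629.7, 177.2]), array([62.3, 47.7]), 0.3, 0.0632, np.int64(828))
```

View pics/w2.png

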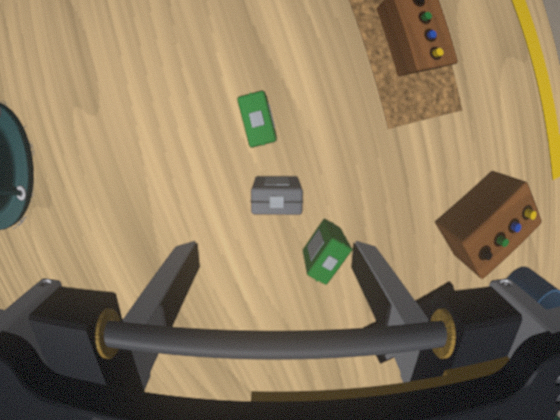

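The case at (276,195) is centred and square between the fingers, and both green boxes are clear of them. The stand is now at y = -46 mm and the sharpener hasn't moved. I'll descend and grip the case.

Request:
{"fn": "play_rows", "kwargs": {
  "moves": [
    [[0,1,30,0,-1],[0,0,40,0,-1],[0,0,40,0,-1],[0,0,35,0,-1],[0,0,18,0,-1],[0,0,6,0,-1],[0,0,0,0,-1],[0,0,0,0,1],[0,0,0,0,1],[0,0,0,0,1],[0,0,0,0,1],[0,0,0,0,1],[0,0,0,0,1]]
  ]
}}

```text
t: 10.25
eef_pos: [0.4229, -0.1779, 0.0446]
eef_rot: [[0.303, 0.953, 0.0], [0.953, -0.303, -0.0], [-0.0, 0.0, -1.0]]
force: [-0.8, 0.7, 0.1]
opening: 0.0515
grip_force: 30.0
```

Request:
{"fn": "play_rows", "kwargs": {
  "moves": [
    [[0,0,-20,0,1],[0,0,-35,0,1],[0,0,-35,0,1],[0,0,-30,0,1],[0,0,-10,0,1],[0,0,0,-8.6,1],[0,0,0,-8.6,1],[0,0,0,0,1],[0,0,0,0,1]]
  ]
}}

```text
t: 11.38
eef_pos: [0.4225, -0.1777, 0.1735]
eef_rot: [[0.01, 1.0, -0.002], [1.0, -0.01, 0.001], [0.001, -0.002, -1.0]]
force: [0.7, 0.8, -1.2]
opening: 0.0521
grip_force: 30.0
```

Request:
{"fn": "play_rows", "kwargs": {
  "moves": [
    [[25,24,0,0,1],[35,34,0,0,1],[35,34,0,0,1],[35,34,0,0,1],[35,34,0,0,1],[30,29,0,0,1],[14,15,0,0,1],[0,0,0,0,1],[0,0,0,0,1],[0,0,0,0,1]]
  ]
}}

```text
t: 12.62
eef_pos: [0.628, 0.0286, 0.1746]
eef_rot: [[0.009, 1.0, -0.0], [1.0, -0.009, -0.0], [-0.0, -0.0, -1.0]]
force: [-0.2, -0.7, -1.1]
opening: 0.0516
grip_force: 30.0
```

```bash
python3 - <<'E'
from h import *
cap('wrist','w3')
E
```

```text
(no output)
```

View pics/w3.png

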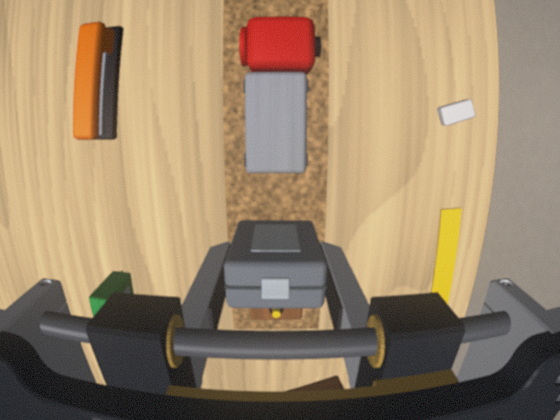

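The case hangs straight and in line with the row, over the gap between the tiffin's edge (row 172) and the stand. I'll lower it, release it and rise.

Request:
{"fn": "play_rows", "kwargs": {
  "moves": [
    [[1,0,20,0,1],[0,0,30,0,1],[0,0,30,0,1],[0,0,25,0,1],[0,0,12,0,1],[0,0,5,0,1],[0,0,3,0,1],[0,0,2,0,1],[0,0,0,0,1],[0,0,0,0,1]]
  ]
}}

```text
t: 13.92
eef_pos: [0.6288, 0.0305, 0.048]
eef_rot: [[0.008, 1.0, 0.001], [1.0, -0.008, -0.0], [-0.0, 0.001, -1.0]]
force: [-0.0, -0.2, -1.4]
opening: 0.0518
grip_force: 30.0
```

Request:
{"fn": "play_rows", "kwargs": {
  "moves": [
    [[0,0,1,0,1],[0,0,0,0,1],[0,0,0,0,-1],[0,0,0,0,-1],[0,0,0,0,-1],[0,0,0,0,-1],[0,0,-15,0,-1],[0,0,-35,0,-1],[0,0,-45,0,-1],[0,0,-45,0,-1],[0,-50,0,0,-1],[0,-50,0,0,-1],[0,-50,0,0,-1],[0,-50,0,0,-1],[0,0,0,0,-1],[0,0,0,0,-1]]
  ]
}}

```text
t: 15.92
eef_pos: [0.4294, 0.032, 0.1878]
eef_rot: [[0.008, 1.0, 0.003], [1.0, -0.008, -0.0], [-0.0, 0.003, -1.0]]
force: [-0.1, 0.7, -0.8]
opening: 0.094
grip_force: 0.0
```

```bash
python3 - <<'E'
from h import *
c=cap('top','top3');P=pts(c)
im=c['pixels'].astype(int);R,G,B=im[...,0],im[...,1],im[...,2]
grey=(abs(R-G)<25)&(abs(B-G)<30); red=(R>2*G)&(R>90)
print('tif',box(c,P,(160,215,170,220),.053,.0655,grey))
print('case',box(c,P,(205,260,150,225),.067,.08,grey))
print('stand',box(c,P,(235,310,150,212),.058,.07,(R>G+15)))
print('red',box(c,P,(130,170,175,225),.057,.07,red))
E
```

```text
tif (array([629.2, 106.1]), array([90.2, 56.5]), 89.5, 0.0595, np.int64(1477))
case (array([628.5,  12.8]), array([62.4, 51.6]), 89.5, 0.0715, np.int64(459))
stand (array([628.1, -45.9]), array([90.1, 54.5]), 89.4, 0.0635, np.int64(1312))
red (array([629.6, 176.9]), array([47.4, 63. ]), 90.0, 0.0633, np.int64(850))
```

View pics/top3.png

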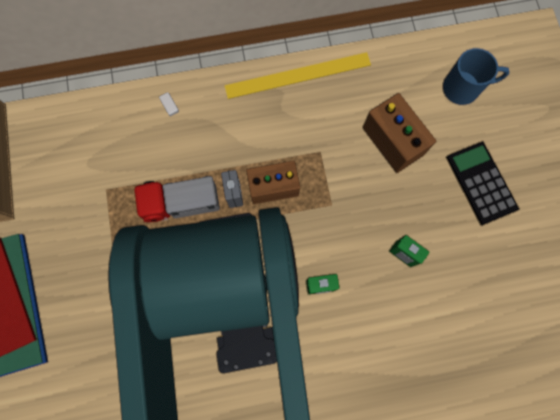

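The case stands upright at (232,188) between the tiffin and the stand. Its measured rectangle includes a black pencil stub; its left edge at y = 44 mm puts its centre near 30 mm, about 76 mm from each neighbour. The arm touches nothing, so I'll hand the job in.

```bash
python3 -c "
from h import *
print(env.job_done())"
```

```text
the job is handed in; nothing more can be done
None
```

I handed the job in at about 16 s. The compass case stands upright and square between the tiffin and the pen stand, with about 1.5 cm of air on each side. I slid only the pen stand, about 60 mm, so the tiffin and sharpener stayed where they were, and no verdict came back.

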